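# Shut one gas valve on a crowded manifold and vent the line

## Robot

A 7-joint arm with a two-finger parallel gripper is mounted at the origin on a cart in front of the work surface, level with it; the furniture and walls round the work are solid. World frame = base frame: x ahead of the robot, y to its left, z up, the work surface at z = 0. Lengths are in mm, angles in rad, forces in N, time in s.
With the tool pointing down it reaches from about 400 to 900 mm from the base axis. Payload 5.6 kg.
Tool frame: the origin (TCP) lies midway between the tips of the shut fingers; the grasp point (between the pads) lies 19 mm behind it; z points along the fingers, y is the line along which they close (so a half turn about z gives the same grasp; the last joint's range is limited). The gripper opens to 92 mm and grips with 3 to 60 N. Pads are 20 mm wide; open, the fingers measure 128 mm over their backs; the gripper's body (75 mm by 189 mm) begins 69 mm behind the grasp point.
Start: joints at [1.12, 0.468, -0.012, 1.603, 0.006, 1.071, -0.056], TCP at [257.745, -596.722, 214.592] pointing down, gripper open.
Joint ranges: [-2.53, 2.53], [-0.31, 2.02], [-1.57, 1.55], [0.28, 2.44], [-1.29, 4.43], [0.15, 1.84], [-2.92, 2.92]. Speed limits (rad/s): [2.57, 2.57, 3.14, 3.14, 3.14, 3.14, 3.14].

## Interface

Orientations are given as a unit quaternion [x, y, z, w].
In Python, from cell import manip gives the robot as it stands.
- The arm moves only by the shell command python3 -m pendant 'ROWS'. ROWS is a JSON object of lists of equal length, an entry for each row: "jaw": the finger opening in cm, from 0 to 9.19; "slide": the shift along the world's x, y, z in cm, a list of three; "delta_rot": the turn, a rotation vector about the world's x, y, z in rad, a list of three. A call has 1 to 5 rows; each row shifts and turns the commanded pose from where the row before left it; what a row does not reach is not made up. A row lasts 1/10 s, in which the tool goes at most 50 mm and 8.59 degrees, less where a joint would pass 70% of its speed; a pose out of reach is approached as far as the arm can. A call is refused whole if a number of a shift passes 5 or a number of a turn 0.15, either way. A call with a gripper value outside its range is refused whole. The fingers move at their own pace and stop on an object; the grip force is fixed at half the most. Time passes only in rows, so rows that do not move let the fingers close. It gives the time, the measured TCP pose, the force, the opening and the grip force at its end, in the units of the state.
- manip.sense(): the state, without advancing time (a new reading comes with each control period).
- manip.grab_frame(name): name is "scene" or "top" or "wrist"; returns a dict with "img" (400x640x3 uint8, red, green, blue), "fx", "fy", "cx", "cy" (pixels), "k1" (the pictures are not rectified: a ray, as slopes to the right and down, at radius r is drawn at 1 + k1 r^2 times it, then the intrinsics apply), "position" and "orientation" of the camera in the world. Camera axes: x right, y down, z forward; pixel columns grow to the right and rows downward; lengths in mm; the calibration is good to about 2 mm. A picture is of the moment at which its call begins. There is no depth.
- manip.sign_off(): hands the job in; it is judged then, once.
The state is a dict: "clock": time; "joints": joint angles; "qd": joint speeds; "joint_efforts": joint torques, N m; "tcp_pos": TCP position; "tool_rot": TCP orientation; "contact_force": force on the tool from outside, world axes, zero at the start; "moment": the same for the moment, N m; "finger_gap": finger opening in mm; "finger_force": force on a finger pad.
Only numpy, scipy, OpenCV 4.12 (cv2) and the standard library are available. Lean on these libraries where they do the work, as an engineer would, in place of code of your own. Each camera call takes 0.05 s, during which the arm holds its last target. There are 200 camera calls.

## Task

Shut off the gas valve with the red wing knob: turn it clockwise past where it first touches its seat until it comes up solid against its stop, and nip it up snug, about a third of a newton metre, without overtightening it. Then gently press the white vent button all the way down for a moment to relieve the line and let it come back up. Do not touch the other three valves or disturb the things standing about.

Things in the scene. Friction and masses are not known exactly. Their poses are not given: they have to be found in the camera images.
- manifold: plain steel gas manifold block of the drinks dispenser, fixed to the worktop: 76 mm (its x) by 350 mm (its y) by 50 mm high, four small brass barbs on its -x side, four valves in a row along its top and one white button near its -y end. Origin: centre of its underside, on the worktop; z up.
- valve_red: round brass foot (42 mm across) of the valve with the red wing knob, fixed on the manifold's top. Origin: centre of its underside, on the valve's vertical axis, 50 mm above the worktop. The four valves stand on the manifold's centre line 66 mm apart in any order.
- collar_red_mark (a point): point on the rim of the brass collar (33 mm across) under the red knob, 66 mm above the worktop; x points away from the axis, along the foot's x at rest. The collar carries the knob's solid stop, is stiff (0.0125 rad per N m on the knob) and springs back. Against the stop 0.18 to 0.5 N m is snug (0.00225 to 0.00625 rad of twist); more damages the seat.
- knob_red (a joint): turn of the red valve's spindle in rad: 2.0 is on its seat, smaller is more open; grows clockwise seen from above. Starts at 0.9 to 1.4, turns with the knob against 0.04 N m of friction and stays where left. Once on the seat the knob turns on by 0 to 0.3 rad, different each time and not in this reading, while the washer takes up against 0.09 N m; then it meets the solid stop.
- knob_red_grip (a point): point on the red knob's vertical axis at the height to grip, 102 mm above the worktop. The knob is a disc of 36 mm diameter (71 to 78 mm above the worktop) that carries an upright wing 35 mm long, 13 mm thick, from 78 to 115 mm above the worktop. x axis: along the wing, towards the end with the white line; z up.
- vent (a joint): travel of the vent button in m: 0 is up, 0.010 is the end of its travel. A spring pushes it back: 1.2 N starts it, 4.2 N takes it 5 mm, 5.4 N 7 mm and 7.2 N 10 mm down; from 7 mm it vents.
- vent_top (a point): centre of the top of the white vent button (26 mm diameter, standing 14 mm proud of a steel ring of 40 mm diameter), 72 mm above the worktop when it is up, 75 mm or more from the nearest valve axis. It is pressed straight down.
- valve_blue: valve with the blue wing knob, of the same size and form as the red one, on the same manifold 66 mm from its neighbours. Origin: centre of the underside of its brass foot, on its axis, 50 mm above the worktop. Its wing may stand at any angle and reaches 18 mm from the axis, up to 115 mm above the worktop. It must not be touched.
- valve_yellow: valve with the yellow wing knob, of the same size and form as the red one, on the same manifold 66 mm from its neighbours. Origin: centre of the underside of its brass foot, on its axis, 50 mm above the worktop. Its wing may stand at any angle and reaches 18 mm from the axis, up to 115 mm above the worktop. It must not be touched.
- valve_black: valve with the black wing knob, of the same size and form as the red one, on the same manifold 66 mm from its neighbours. Origin: centre of the underside of its brass foot, on its axis, 50 mm above the worktop. Its wing may stand at any angle and reaches 18 mm from the axis, up to 115 mm above the worktop. It must not be touched.
- toothpicks: small glass jar with a black cap and a green label, 45 mm across, 105 mm high, standing loose on the worktop; a bystander. Origin: centre of its underside.
- bitters_a: small brown dropper bottle with a red and white label, 33 mm across, 102 mm high, standing loose on the worktop; a bystander. Origin: centre of its underside.
- bitters_b: small brown dropper bottle with a blue and white label, 33 mm across, 102 mm high, standing loose on the worktop; a bystander. Origin: centre of its underside.
- clip_jar: small clip-top glass jar, 66 mm across, 78 mm high, standing loose on the worktop; a bystander. Origin: centre of its underside.
- glass_stopper_1: clear glass decanter stopper standing upright, 38 mm across, 72 mm high, standing loose on the worktop; a bystander. Origin: centre of its underside.

How it is judged (in metres and radians):
On the way, in this order (a step that is already met when the one before it is completed fails the run):
1. the red valve is shut and held snug against its solid stop: at least 0.18 N m, seen as 0.00225 rad of twist of its collar, for 0.15 s (value of joint knob_red above 1.93 rad and angle between the x axis of collar_red_mark and the x axis of valve_red, either way round above 0.00225 rad), for 0.15 s.
2. the vent button is held at least 7 mm down for 0.2 s while the red knob stays shut (value of joint vent above 0.007 m and value of joint knob_red above 1.93 rad), for 0.2 s.
At the end, for the whole second after the job is handed in: The red knob rests within 0.07 rad of its seat (joint above 1.93 of 2.0), the vent button is back up (less than 1 mm down), and both are let go (value of joint knob_red above 1.93 rad and value of joint vent below 0.001 m and velocity of joint knob_red below 0.05 rad/s); the robot touches nothing.
It fails at once if the red valve is overtightened (more than 0.5 N m, 0.00625 rad of twist of its collar) (angle between the x axis of collar_red_mark and the x axis of valve_red, either way round above 0.00625 rad).
It fails at once if a neighbouring valve is touched with more than 1 N (contact force between any of the fingers, the arm and valve_blue above 1 N or contact force between any of the fingers, the arm and valve_yellow above 1 N or contact force between any of the fingers, the arm and valve_black above 1 N).
It fails at once if the manifold or its button is pushed with more than 30 N (contact force between any of the fingers, the arm and manifold above 30 N).
It fails at once if a bystander is moved more than 20 mm (distance of any of toothpicks, bitters_a, bitters_b, clip_jar, glass_stopper_1 from where it was at the start of the episode above 0.02 m).
It also fails if it takes over 72 s, if anything falls off the work surface, if the arm or the gripper's body presses on something with over 40 N, if the wrist force passes 120 N, or if a joint passes its speed limit or range.

## Working session

There is one attempt and no reset: what is moved stays moved. The work goes in short steps, Python scripts to look and compute and a shell command to move; the robot and the scene stay as the last step left them, time stands still between calls to the robot, and variables do not carry over. Pictures are saved under pics/ and viewed, at most 10 in all, crops included, and the job is handed in when it is done.

```bash
mkdir -p pics; cat > h.py <<'E'
import numpy as np, cv2, json
from scipy.spatial.transform import Rotation as R
from cell import manip
def grab(n,fn=None):
    f=manip.grab_frame(n)
    if fn:
        cv2.imwrite('pics/'+fn+'.png',f['img'][:,:,::-1]); np.save('pics/'+fn+'.npy',f,allow_pickle=True)
    return f
def load(fn): return np.load('pics/'+fn+'.npy',allow_pickle=True).item()
def ray(f,u,v):
    K=np.array([[f['fx'],0,f['cx']],[0,f['fy'],f['cy']],[0,0,1.]])
    p=cv2.undistortPoints(np.array([[[u,v]]],float),K,np.array([f['k1'],0,0,0.]))[0,0]
    d=R.from_quat(f['orientation']).apply([p[0],p[1],1]); return np.array(f['position']),d/np.linalg.norm(d)
def atz(f,u,v,z):
    o,d=ray(f,u,v); return o+d*(z-o[2])/d[2]
def tri(obs):
    A=np.zeros((3,3));b=np.zeros(3);L=[ray(*o) for o in obs]
    for o,d in L: P=np.eye(3)-np.outer(d,d);A+=P;b+=P@o
    x=np.linalg.solve(A,b); return x,[np.linalg.norm((np.eye(3)-np.outer(d,d))@(x-o)) for o,d in L]
def proj(f,p):
    q=R.from_quat(f['orientation']).inv().apply(np.array(p)-f['position']);x,y=q[:2]/q[2];s=1+f['k1']*(x*x+y*y)
    return f['fx']*x*s+f['cx'],f['fy']*y*s+f['cy']
E
python3 - <<'E'
from h import *
for n in('scene','top','wrist'):
    f=grab(n,n+'0'); print(n,f['fx'],f['k1'],np.round(f['position']),np.round(R.from_quat(f['orientation']).as_matrix(),2).tolist())
print(manip.sense())
E
```

```text
scene 457.5631844186323 0.008051638416413365 [-468.  433. 1002.] [[-0.44, -0.58, 0.68], [-0.9, 0.29, -0.33], [-0.0, -0.76, -0.65]]
top 480.18184632907384 -0.04898650827082145 [ 301.   -7. 2015.] [[-0.01, -0.99, 0.1], [-1.0, 0.01, -0.03], [0.03, -0.1, -0.99]]
wrist 358.7037041500003 -0.02299232289842238 [ 327. -567.  383.] [[0.4, -0.89, -0.24], [-0.92, -0.38, -0.1], [-0.0, 0.27, -0.96]]
{'clock': 0.15, 'joints': array([ 1.11999342,  0.46816881, -0.01164749,  1.60340029,  0.00602295,
        1.07143334, -0.05629692]), 'qd': array([ 8.09291012e-05, -2.04546350e-03,  9.41847215e-04, -3.97318487e-03,
        1.05902952e-03, -6.73868286e-04,  1.02578341e-03]), 'joint_efforts': array([-3.25258061e-04, -5.20948148e+01, -1.30322005e-02, -2.43977648e+01,
       -5.66551450e-02,  1.52398908e-02,  1.18349008e-04]), 'tcp_pos': array([ 257.56535913, -596.2953588 ,  213.86803303]), 'tool_rot': array([ 9.79284923e-01,  2.02485967e-01, -1.90208561e-04, -6.60765402e-04]), 'contact_force': array([ 0.15496152, -1.27826078,  0.40601456]), 'moment': array([-0.02330976, -0.04616269,  0.06214234]), 'finger_force': 0.0, 'finger_gap': 91.74544790594611}
```

View pics/top0.png

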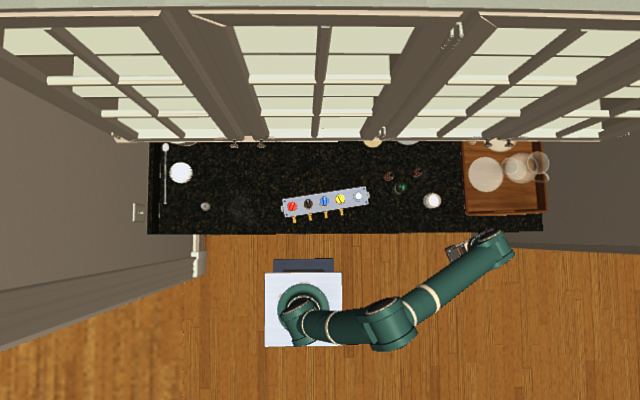

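View pics/scene0.png

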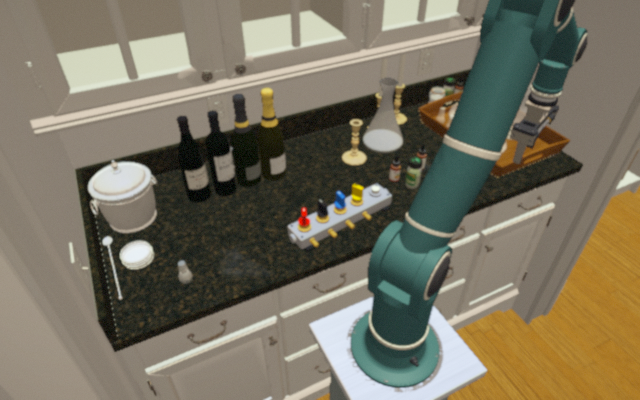

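The top view shows red at (292,207), black (308,204), blue (324,201), yellow (340,198) and the button at (359,196). Toothpicks and bitters are around (390–418,172–187), and the clip jar is at (432,200). In the scene view, red is at (304,217) and the button at (376,190).

```bash
python3 - <<'E'
from h import *
t=load('top0');s=load('scene0')
def cen(f,u,v,r,fn):
    c=f['img'][v-r:v+r+1,u-r:u+r+1].astype(int);m=fn(c[...,0],c[...,1],c[...,2]);y,x=np.nonzero(m);return x.mean()+u-r,y.mean()+v-r,m.sum()
red=lambda r,g,b:(r>110)&(g<60)&(b<70)
blu=lambda r,g,b:(b>120)&(r<90)
yel=lambda r,g,b:(r>130)&(g>110)&(b<70)
for n,f1,a,b in(('red',red,(292,207),(304,217)),('blue',blu,(324,201),(340,202)),('yel',yel,(340,198),(357,194))):
    A=cen(t,*a,9,f1);B=cen(s,*b,14,f1);print(n,A,B,tri([(t,*A[:2]),(s,*B[:2])]),atz(t,*A[:2],100))
print('vent',tri([(t,359,196),(s,376,189)]))
for n,u,v,z in(('pick',400,187,105),('ba',389,176,100),('bb',417,172,100),('clip',432,200,78),('stop',205,206,72),('arm',0,0,0)):print(n,atz(t,u,v,z).round())
E
```

```text
red (np.float64(291.3529411764706), np.float64(205.76470588235293), np.int64(17)) (np.float64(303.3050847457627), np.float64(217.77118644067798), np.int64(118)) (array([423.22602986,  42.73616486,  87.02951033]), [np.float64(0.5258309257192225), np.float64(0.5258309257192321)]) [422.17010436  41.93614063 100.        ]
blue (np.float64(323.3666666666667), np.float64(200.73333333333332), np.int64(30)) (np.float64(339.7628865979381), np.float64(200.02061855670104), np.int64(97)) (array([441.85932573, -86.88852317,  90.39289125]), [np.float64(0.4603442170988567), np.float64(0.4603442170988831)]) [441.38370355 -86.09038762 100.        ]
yel (np.float64(338.375), np.float64(199.4375), np.int64(16)) (np.float64(356.9642857142857), np.float64(192.88095238095238), np.int64(168)) (array([ 445.96129401, -148.10774529,   92.42935411]), [np.float64(1.467941232776322), np.float64(1.4679412327763097)]) [ 446.15054485 -146.30115443  100.        ]
vent (array([ 462.91132052, -232.83534412,   63.66960041]), [np.float64(0.9685978673921278), np.float64(0.9685978673920481)])
pick [ 494. -395.  105.]
ba [ 540. -353.  100.]
bb [ 555. -467.  100.]
clip [ 443. -531.   78.]
stop [425. 391.  72.]
arm [1353. 1341.    0.]
```

```bash
python3 -m pendant '{"jaw":[9,9,9,9,9],"slide":[[2.2,4,1],[2.2,4,1],[2.2,4,1],[2.2,4,1],[2.2,4,1]],"delta_rot":[[0,0,0],[0,0,0],[0,0,0],[0,0,0],[0,0,0]]}'; python3 -m pendant '{"jaw":[9,9,9,9,9],"slide":[[1.6,4.5,0],[1.6,4.5,0],[1,4.5,0],[0,4.5,0],[0,0,0]],"delta_rot":[[0,0,0],[0,0,0],[0,0,0],[0,0,0],[0,0,0]]}'; python3 - <<'E'
from h import *
f=grab('wrist','w1');print(f['position'],np.round(manip.sense()['joints'],2))
E
```

```text
clock: 0.65
tcp_pos: [368.2, -394.9, 264.8]
tool_rot: [0.979, 0.202, -0.0, -0.0]
contact_force: [1.5, -0.2, -0.1]
finger_gap: 90.0
finger_force: 0.0
clock: 1.15
tcp_pos: [410.3, -210.7, 264.6]
tool_rot: [0.978, 0.207, -0.0, -0.001]
contact_force: [-0.6, -1.2, 0.1]
finger_gap: 90.0
finger_force: 0.0
[ 479.06148797 -180.75947063  434.34642999] [ 0.63  0.11 -0.24  1.97  0.03  1.07 -0.78]
```

View pics/w1.png

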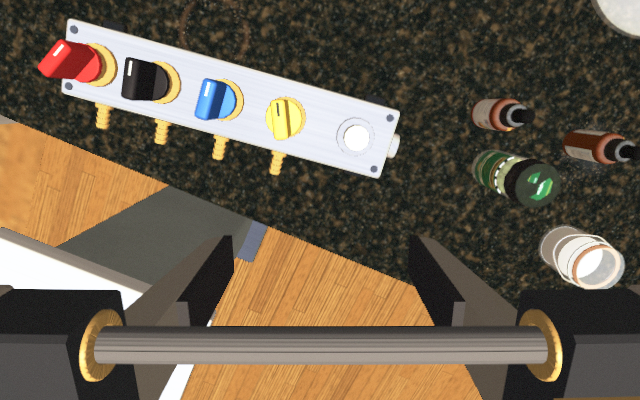

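Vent button at (356,138), yellow (285,118), blue (216,98), black (150,78) and red wing near (65,60) with its line at (58,46). Next I move towards red for two closer wrist views.

```bash
python3 -m pendant '{"jaw":[3.5,3.5,3.5,3.5,3.5],"slide":[[0,4.5,0],[0,4.5,0],[0,4.5,0],[0,0,0],[0,0,0]],"delta_rot":[[0,0,0],[0,0,0],[0,0,0],[0,0,0],[0,0,0]]}'; python3 - <<'E'
from h import *
f=grab('wrist','w2')
E
python3 -m pendant '{"jaw":[3.5,3.5,3.5,3.5,3.5],"slide":[[0,4,0],[0,4,0],[0.5,3.5,0],[0,0,0],[0,0,0]],"delta_rot":[[0,0,0],[0,0,0],[0,0,0],[0,0,0],[0,0,0]]}'; python3 - <<'E'
from h import *
f=grab('wrist','w3');a=load('w2')['img'];b=f['img']
cv2.imwrite('pics/w23.png',np.hstack([a[:300,:400],b[:300,240:]])[:,:,::-1]);print(manip.sense())
E
```

```text
clock: 1.7
tcp_pos: [409.9, -82.5, 264.7]
tool_rot: [0.979, 0.203, 0.0, 0.0]
contact_force: [0.4, -0.7, 0.4]
finger_gap: 52.3
finger_force: 0.0
clock: 2.25
tcp_pos: [415.2, 31.7, 264.4]
tool_rot: [0.979, 0.202, -0.0, 0.0]
contact_force: [1.1, -0.5, 1.1]
finger_gap: 35.0
finger_force: 0.0
{'clock': 2.3, 'joints': array([ 0.34081057,  0.03772767, -0.50071105,  2.05094869,  0.02103143,
        1.05832422, -1.33622665]), 'qd': array([ 0.00889018, -0.0045436 ,  0.00630215,  0.00562119, -0.00244033,
       -0.00058195, -0.00433859]), 'joint_efforts': array([-6.99591190e-01, -2.37859529e+01, -1.08712167e+00, -2.44613636e+01,
       -7.31456070e-02, -8.37113522e-02, -8.01077913e-04]), 'tcp_pos': array([415.04867788,  31.15731044, 264.33274745]), 'tool_rot': array([ 9.79617379e-01,  2.00872249e-01, -3.47169489e-04,  9.60202683e-05]), 'contact_force': array([-0.42448845,  0.15730331,  0.2667411 ]), 'moment': array([-0.02584192,  0.01431189, -0.00141557]), 'finger_force': 0.0, 'finger_gap': 35.14272638823308}
```

View pics/w23.png

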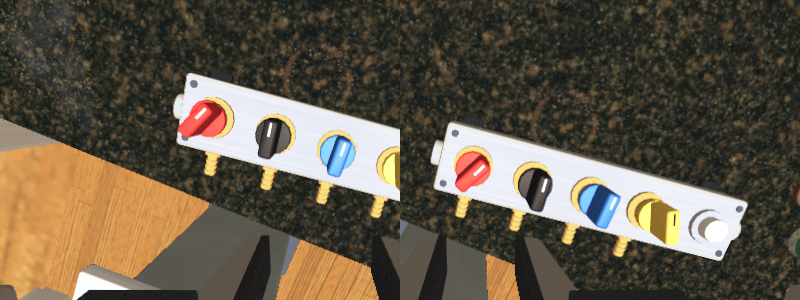

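```bash
python3 - <<'E'
from h import *
a=load('w2')['img'][90:150,170:240];b=load('w3')['img'][140:200,280:350]
im=np.hstack([cv2.resize(x,None,fx=5.7,fy=5.7,interpolation=cv2.INTER_CUBIC) for x in(a,b)]);print(im.shape)
cv2.imwrite('pics/z.png',im[:,:,::-1])
E
```

```text
(342, 798, 3)
```

View pics/z.png

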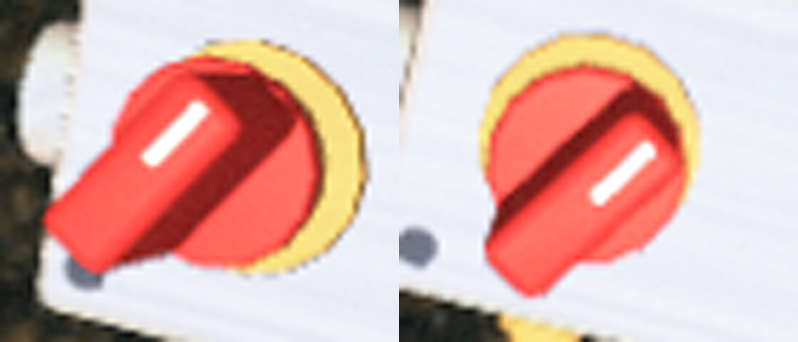

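Left crop (w2): wing top centre at about (142,173), line from (148,163) to (200,103). Right crop (w3): top centre at about (186,199) once the 399 offset is removed, line from (199,200) to (255,148). The line end points up-right.

```bash
python3 - <<'E'
from h import *
f2=load('w2');f3=load('w3');f1=load('w1')
P=lambda f,x,y:(f,(170 if f is f2 else 280)+(x+.5)/5.7-.5,(90 if f is f2 else 140)+(y+.5)/5.7-.5)
prs={'top':((142,173),(186,199)),'lin_in':((148,163),(199,200)),'lin_out':((200,103),(255,148)),'e1':((190,72),(233,112)),'e2':((240,125),(282,150)),'n1':((45,225),(92,240)),'n2':((95,270),(138,295))}
X={}
for k,(a,b) in prs.items():
    x,e=tri([P(f2,*a),P(f3,*b)]);X[k]=x;print(k,x.round(1),np.round(e,1),[atz(*P(f,*q),115)[:2].round(1).tolist() for f,q in((f2,a),(f3,b))])
ang=lambda d:np.degrees(np.arctan2(d[1],d[0])).round(1)
for f,i in((f2,0),(f3,1)):
    A={k:atz(*P(f,*v[i]),115) for k,v in prs.items()}
    print('angles',ang(A['lin_out']-A['lin_in']),ang(A['e1']-A['n1']),ang(A['e2']-A['n2']),'len',np.linalg.norm(A['e1']-A['n1']),'w',np.linalg.norm(A['e1']-A['e2']))
# collar/foot center: yellow foot ellipse at z 58ish -> disc centre
print('vent',tri([(f1,356,138),(f3,716-160,229)]),atz(f1,356,138,72),atz(f3,556,229,72))
# foot top rough via disc centre w3 crop x (89..286)+, y(65..263)
print('disc',atz(*P(f3,188,165),78))
for c in((72,20),(398,108),(381,178),(62,92)):print(atz(f1,*c,50).round(1))
print(R.from_quat(manip.sense()['tool_rot']).as_matrix().round(3))
E
```

```text
top [422.4  42.6 111.8] [0.6 0.6] [[422.4, 41.7], [423.6, 42.7]]
lin_in [424.5  40.9 116.4] [0.1 0.1] [[424.2, 41.3], [424.3, 40.8]]
lin_out [436.   36.1 117.5] [0.1 0.1] [[435.8, 36.8], [435.4, 35.9]]
e1 [438.8  41.1 110.2] [0.1 0.1] [[439.5, 39.7], [439.3, 41.4]]
e2 [435.2  31.4 109.9] [0.8 0.8] [[435.1, 30.2], [436.8, 31.9]]
n1 [409.6  53.9 112. ] [1.3 1.3] [[409.0, 53.0], [411.6, 53.9]]
n2 [405.8  43.7 115. ] [0.3 0.3] [[405.5, 43.8], [406.1, 43.7]]
angles -21.1 -23.7 -24.7 len 33.28082863726475 w 10.486282282359685
angles -23.5 -24.4 -21.1 len 30.440986096889322 w 9.796049915542348
vent (array([ 463.17479337, -227.42904798,   69.31533673]), [np.float64(1.113671818239738), np.float64(1.1136718182397658)]) [ 462.18504392 -227.07820312   72.        ] [ 464.43755192 -225.27897221   72.        ]
disc [422.34466983  42.6525934   78.        ]
[453.   77.1  50. ]
[ 506.8 -256.6   50. ]
[ 433.1 -273.4   50. ]
[381.3  69.8  50. ]
[[ 0.919  0.394 -0.001]
 [ 0.394 -0.919 -0.   ]
 [-0.001  0.    -1.   ]]
```

Red axis is about (422.7, 42.3), with the top measured at 114 (115 stated) and the wing at -23°. The vent is about (463, -226.5), 272 mm from red, where I expect at least 273. So I turn the tool by -0.807 and centre over red.

```bash
python3 -m pendant '{"jaw":[3.5,3.5,3.5,3.5,3.5],"slide":[[0.2,0.2,-1],[0.2,0.3,-1.5],[0.2,0.3,-1.5],[0.2,0.3,-1.5],[0,0,-1.5]],"delta_rot":[[0,0,-0.134],[0,0,-0.134],[0,0,-0.134],[0,0,-0.134],[0,0,-0.134]]}'; python3 -m pendant '{"jaw":[3.5,3.5,3.5,3.5,3.5],"slide":[[0,0,-1],[0,0,-1],[0,0,-0.5],[0,0,0],[0,0,0]],"delta_rot":[[0,0,-0.134],[0,0,0],[0,0,0],[0,0,0],[0,0,0]]}'; python3 - <<'E'
from h import *
f=grab('wrist','w4');s=manip.sense();m=R.from_quat(s['tool_rot']).as_matrix();print(s['tcp_pos'],np.degrees(np.arctan2(m[1,0],m[0,0])),s['joints'].round(2),s['moment'],m[:,2])
print(proj(f,[422.7,42.3,115]),proj(f,s['tcp_pos']))
E
```

```text
clock: 2.8
tcp_pos: [423.2, 42.1, 193.8]
tool_rot: [0.991, -0.135, -0.0, 0.0]
contact_force: [0.4, -0.1, -0.1]
finger_gap: 34.9
finger_force: 0.0
clock: 3.3
tcp_pos: [423.0, 44.0, 169.8]
tool_rot: [0.98, -0.197, 0.0, -0.0]
contact_force: [0.2, -0.5, 0.7]
finger_gap: 34.7
finger_force: 0.0
[423.15362166  44.07521473 170.01577454] -22.67263357436238 [ 0.24  0.19 -0.46  2.14  0.11  0.83 -2.25] [ 0.04436713 -0.0498242   0.00463251] [ 8.24735570e-04 -3.77223064e-05 -9.99999659e-01]
(np.float64(322.91771589806245), np.float64(220.42972352757377)) (np.float64(320.1920166005768), np.float64(254.94882549670885))
```

View pics/w4.png

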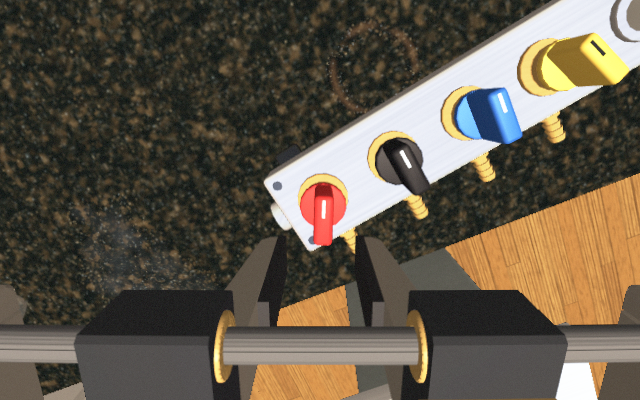

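Red wing is centred at (323,210) and agrees with the prediction (322.9,220). Turning clockwise drives joint 7 towards its lower limit, so I take the equivalent half-turned grasp first.

```bash
for i in 1; do :; done; python3 -m pendant '{"jaw":[3.5,3.5,3.5,3.5,3.5],"slide":[[0,0,0],[0,0,0],[0,0,0],[0,0,0],[0,0,0]],"delta_rot":[[0,0,0.149],[0,0,0.149],[0,0,0.149],[0,0,0.149],[0,0,0.149]]}'
python3 -m pendant '{"jaw":[3.5,3.5,3.5,3.5,3.5],"slide":[[0,0,0],[0,0,0],[0,0,0],[0,0,0],[0,0,0]],"delta_rot":[[0,0,0.149],[0,0,0.149],[0,0,0.149],[0,0,0.149],[0,0,0.149]]}'
python3 -m pendant '{"jaw":[3.5,3.5,3.5,3.5,3.5],"slide":[[0,0,0],[0,0,0],[0,0,0],[0,0,0],[0,0,0]],"delta_rot":[[0,0,0.149],[0,0,0.149],[0,0,0.149],[0,0,0.149],[0,0,0.149]]}'
python3 -m pendant '{"jaw":[3.5,3.5,3.5,3.5,3.5],"slide":[[0,0,0],[0,0,0],[0,0,0],[0,0,0],[0,0,0]],"delta_rot":[[0,0,0.149],[0,0,0.149],[0,0,0.149],[0,0,0.149],[0,0,0.149]]}'
python3 -m pendant '{"jaw":[3.5,3.5,3.5,3.5],"slide":[[0,0,0],[0,0,0],[0,0,0],[0,0,0]],"delta_rot":[[0,0,0.149],[0,0,0.0],[0,0,0],[0,0,0]]}'
cat > st.py <<'E'
from h import *
s=manip.sense();m=R.from_quat(s['tool_rot']).as_matrix();print(s['clock'],s['tcp_pos'].round(2),'yaw',np.arctan2(m[1,0],m[0,0]).round(4),np.degrees(np.arctan2(m[1,0],m[0,0])).round(2),'q',s['joints'].round(2),'M',s['moment'].round(3),'F',s['contact_force'].round(2),'tz',m[:,2].round(4),s['finger_gap'],s['finger_force'],'e7',s['joint_efforts'][6])
E
python3 st.py
```

```text
clock: 3.85
tcp_pos: [423.2, 44.3, 170.2]
tool_rot: [0.984, 0.177, 0.001, 0.0]
contact_force: [-0.2, 0.3, 0.1]
finger_gap: 35.0
finger_force: 0.0
clock: 4.35
tcp_pos: [423.2, 44.2, 170.2]
tool_rot: [0.852, 0.523, 0.0, 0.001]
contact_force: [0.1, 0.5, -0.4]
finger_gap: 35.1
finger_force: 0.0
clock: 4.85
tcp_pos: [423.1, 44.2, 170.1]
tool_rot: [0.604, 0.797, 0.0, 0.001]
contact_force: [-0.6, 0.0, -1.2]
finger_gap: 34.8
finger_force: 0.0
clock: 5.35
tcp_pos: [423.2, 44.1, 170.1]
tool_rot: [0.272, 0.962, -0.0, 0.001]
contact_force: [-1.0, -0.5, 0.0]
finger_gap: 34.9
finger_force: 0.0
clock: 5.75
tcp_pos: [422.9, 44.1, 169.8]
tool_rot: [0.204, 0.979, -0.0, 0.0]
contact_force: [-0.6, 0.0, 0.6]
finger_gap: 34.8
finger_force: 0.0
5.75 [422.88  44.15 169.77] yaw 2.7303 156.43 q [ 0.69  0.3  -0.99  2.12  0.33  0.88  0.67] M [ 0.092 -0.105  0.008] F [-0.58  0.02  0.62] tz [ 5.e-04 -3.e-04 -1.e+00] 34.75006729221836 0.0 e7 -0.013819021987728775
```

```bash
python3 -m pendant '{"jaw":[3.5,3.5,3.5,3.5,3.5],"slide":[[0,-0.1,-2.5],[0,-0.1,-2.5],[0,0,-2],[0,0,-1.55],[0,0,0]],"delta_rot":[[0,0,0],[0,0,0],[0,0,0],[0,0,0],[0,0,0]]}'; python3 -m pendant '{"jaw":[3,2.5,2,1.6,1.4],"slide":[[0,0,0],[0,0,0],[0,0,0],[0,0,0],[0,0,0]],"delta_rot":[[0,0,0],[0,0,0],[0,0,0],[0,0,0],[0,0,0]]}';python3 st.py; python3 -m pendant '{"jaw":[1.2,1,1,1,1],"slide":[[0,0,0],[0,0,0],[0,0,0],[0,0,0],[0,0,0]],"delta_rot":[[0,0,0],[0,0,0],[0,0,0],[0,0,0],[0,0,0]]}';python3 st.py
```

```text
clock: 6.25
tcp_pos: [421.4, 42.3, 82.7]
tool_rot: [0.203, 0.979, -0.0, -0.002]
contact_force: [-0.5, -0.8, -0.0]
finger_gap: 35.0
finger_force: 0.0
clock: 6.75
tcp_pos: [423.0, 42.1, 84.4]
tool_rot: [0.203, 0.979, -0.0, 0.0]
contact_force: [0.4, -0.5, 0.0]
finger_gap: 14.0
finger_force: 0.0
6.75 [422.99  42.11  84.44] yaw 2.7323 156.55 q [ 0.55  0.45 -0.85  2.19  0.53  0.71  0.5 ] M [ 0.048 -0.074  0.011] F [ 0.45 -0.55  0.04] tz [ 8.e-04 -2.e-04 -1.e+00] 14.014309021769682 0.0 e7 0.0002859995402104687
clock: 7.25
tcp_pos: [423.0, 42.2, 84.3]
tool_rot: [0.203, 0.979, -0.0, 0.0]
contact_force: [-0.3, -1.8, 4.8]
finger_gap: 12.7
finger_force: 30.0
7.25 [422.98  42.21  84.29] yaw 2.7327 156.57 q [ 0.55  0.45 -0.84  2.19  0.53  0.71  0.5 ] M [-0.224 -0.022 -0.069] F [-0.31 -1.79  4.76] tz [ 4.e-04 -2.e-04 -1.e+00] 12.745186493044054 29.98804271221161 e7 0.03747545066289604
```

```bash
python3 -m pendant '{"jaw":[1,1,1,1,1],"slide":[[0,0,0],[0,0,0],[0,0,0],[0,0,0],[0,0,0]],"delta_rot":[[0,0,-0.1],[0,0,-0.1],[0,0,-0.1],[0,0,-0.1],[0,0,-0.1]]}';python3 st.py; python3 -m pendant '{"jaw":[1,1],"slide":[[0,0,0],[0,0,0]],"delta_rot":[[0,0,-0.0],[0,0,-0.0]]}';python3 st.py
```

```text
clock: 7.75
tcp_pos: [422.4, 41.5, 84.3]
tool_rot: [0.441, 0.898, -0.001, -0.0]
contact_force: [-2.4, -2.3, 7.3]
finger_gap: 12.7
finger_force: 30.0
7.75 [422.41  41.46  84.27] yaw 2.2286 127.69 q [ 0.45  0.41 -0.73  2.2   0.44  0.68  0.08] M [-0.744  0.434  0.042] F [-2.44 -2.27  7.32] tz [-9.0e-04 -1.8e-03 -1.0e+00] 12.672405481983715 29.996095597743988 e7 0.8269239775836468
clock: 7.95
tcp_pos: [422.4, 41.4, 84.3]
tool_rot: [0.439, 0.898, -0.001, 0.0]
contact_force: [-1.8, -2.2, 7.8]
finger_gap: 12.8
finger_force: 30.0
7.95 [422.42  41.44  84.27] yaw 2.2324 127.91 q [ 0.45  0.41 -0.73  2.2   0.44  0.68  0.08] M [-0.721  0.387 -0.044] F [-1.82 -2.19  7.76] tz [-8.0e-04 -1.9e-03 -1.0e+00] 12.797481485482264 29.988993108272552 e7 0.007091993757057935
```

```bash
cat > m.py <<'E'
import sys
from h import *
n=int(sys.argv[1]);lim=float(sys.argv[2]) if len(sys.argv)>2 else 9
z=[];y=[]
for i in range(n):
    if i: manip.grab_frame('wrist')
    s=manip.sense();m=R.from_quat(s['tool_rot']).as_matrix();z.append(s['moment'][2]);y.append(np.arctan2(m[1,0],m[0,0]))
print('%.2f yaw %.4f Mz %.3f sd %.3f'%(s['clock'],np.mean(y),np.mean(z),np.std(z)),'F',s['contact_force'].round(1),s['tcp_pos'].round(1))
sys.exit(np.mean(z)>lim)
E
R1() { :; }
python3 m.py 5
python3 -m pendant '{"jaw":[1],"slide":[[0,0,0]],"delta_rot":[[0,0,0.004]]}' >/dev/null; python3 m.py 4
python3 -m pendant '{"jaw":[1],"slide":[[0,0,0]],"delta_rot":[[0,0,0.004]]}' >/dev/null; python3 m.py 4
python3 -m pendant '{"jaw":[1],"slide":[[0,0,0]],"delta_rot":[[0,0,-0.004]]}' >/dev/null; python3 m.py 4
python3 -m pendant '{"jaw":[1],"slide":[[0,0,0]],"delta_rot":[[0,0,-0.004]]}' >/dev/null; python3 m.py 4
```

```text
8.15 yaw 2.2324 Mz -0.047 sd 0.044 F [-2.4 -2.   8.3] [422.4  41.4  84.2]
8.40 yaw 2.2365 Mz -0.005 sd 0.031 F [-3.  -2.4  7.9] [422.4  41.5  84.3]
8.65 yaw 2.2405 Mz -0.012 sd 0.021 F [-2.  -2.   8.1] [422.4  41.5  84.3]
8.90 yaw 2.2365 Mz 0.042 sd 0.018 F [-1.3 -3.1  8.1] [422.4  41.5  84.3]
9.15 yaw 2.2325 Mz 0.033 sd 0.013 F [-1.  -3.1  8.1] [422.4  41.4  84.2]False
False
False
False
False
```

```bash
python3 -m pendant '{"jaw":[1,1,1,1],"slide":[[0,0,0],[0,0,0],[0,0,0],[0,0,0]],"delta_rot":[[0,0,-0.03],[0,0,-0.03],[0,0,-0.03],[0,0,0]]}' >/dev/null; python3 m.py 4
p() { :; }
python3 -m pendant '{"jaw":[1],"slide":[[0,0,0]],"delta_rot":[[0,0,-0.006]]}' >/dev/null; python3 m.py 1 0.19 &&
python3 -m pendant '{"jaw":[1],"slide":[[0,0,0]],"delta_rot":[[0,0,-0.006]]}' >/dev/null; python3 m.py 1 0.19 &&
python3 -m pendant '{"jaw":[1],"slide":[[0,0,0]],"delta_rot":[[0,0,-0.006]]}' >/dev/null && python3 m.py 1 0.19 &&
python3 -m pendant '{"jaw":[1],"slide":[[0,0,0]],"delta_rot":[[0,0,-0.006]]}' >/dev/null && python3 m.py 1 0.19 &&
python3 -m pendant '{"jaw":[1],"slide":[[0,0,0]],"delta_rot":[[0,0,-0.006]]}' >/dev/null && python3 m.py 1 0.19 &&
python3 -m pendant '{"jaw":[1],"slide":[[0,0,0]],"delta_rot":[[0,0,-0.006]]}' >/dev/null && python3 m.py 1 0.19 &&
python3 -m pendant '{"jaw":[1],"slide":[[0,0,0]],"delta_rot":[[0,0,-0.006]]}' >/dev/null && python3 m.py 1 0.19 &&
python3 -m pendant '{"jaw":[1],"slide":[[0,0,0]],"delta_rot":[[0,0,-0.006]]}' >/dev/null && python3 m.py 1 0.19; python3 m.py 4
```

```text
9.70 yaw 2.1422 Mz -0.032 sd 0.034 F [-2.4 -4.   8.9] [422.3  41.3  84.3]
9.80 yaw 2.1364 Mz 0.053 sd 0.000 F [-2.2 -3.2  7.6] [422.3  41.3  84.3]
9.80 yaw 2.1364 Mz 0.053 sd 0.000 F [-2.2 -3.2  7.6] [422.3  41.3  84.3]
9.95 yaw 2.1364 Mz 0.049 sd 0.006 F [-2.2 -3.6  8.4] [422.3  41.4  84.3]False
False
False
False
```

```bash
sed -i 's/sys.exit(.*/sys.exit(int(np.mean(z)>lim))/' m.py
python3 -m pendant '{"jaw":[1],"slide":[[0,0,0]],"delta_rot":[[0,0,-0.006]]}' >/dev/null && python3 m.py 1 0.17 &&
python3 -m pendant '{"jaw":[1],"slide":[[0,0,0]],"delta_rot":[[0,0,-0.006]]}' >/dev/null && python3 m.py 1 0.17 &&
python3 -m pendant '{"jaw":[1],"slide":[[0,0,0]],"delta_rot":[[0,0,-0.006]]}' >/dev/null && python3 m.py 1 0.17 &&
python3 -m pendant '{"jaw":[1],"slide":[[0,0,0]],"delta_rot":[[0,0,-0.006]]}' >/dev/null && python3 m.py 1 0.17 &&
python3 -m pendant '{"jaw":[1],"slide":[[0,0,0]],"delta_rot":[[0,0,-0.006]]}' >/dev/null && python3 m.py 1 0.17 &&
python3 -m pendant '{"jaw":[1],"slide":[[0,0,0]],"delta_rot":[[0,0,-0.006]]}' >/dev/null && python3 m.py 1 0.17 &&
python3 -m pendant '{"jaw":[1],"slide":[[0,0,0]],"delta_rot":[[0,0,-0.006]]}' >/dev/null && python3 m.py 1 0.17 &&
python3 -m pendant '{"jaw":[1],"slide":[[0,0,0]],"delta_rot":[[0,0,-0.006]]}' >/dev/null && python3 m.py 1 0.17 &&
python3 -m pendant '{"jaw":[1],"slide":[[0,0,0]],"delta_rot":[[0,0,-0.006]]}' >/dev/null && python3 m.py 1 0.17 &&
python3 -m pendant '{"jaw":[1],"slide":[[0,0,0]],"delta_rot":[[0,0,-0.006]]}' >/dev/null && python3 m.py 1 0.17 &&
python3 -m pendant '{"jaw":[1],"slide":[[0,0,0]],"delta_rot":[[0,0,-0.006]]}' >/dev/null && python3 m.py 1 0.17 &&
python3 -m pendant '{"jaw":[1],"slide":[[0,0,0]],"delta_rot":[[0,0,-0.006]]}' >/dev/null && python3 m.py 1 0.17; python3 m.py 4
```

```text
10.05 yaw 2.1304 Mz 0.028 sd 0.000 F [-1.8 -2.   8.9] [422.3  41.3  84.3]
10.15 yaw 2.1244 Mz 0.061 sd 0.000 F [-2.3 -2.7  9.2] [422.3  41.3  84.3]
10.25 yaw 2.1184 Mz 0.087 sd 0.000 F [-2.3 -3.5  8.7] [422.2  41.3  84.3]
10.35 yaw 2.1124 Mz 0.053 sd 0.000 F [-2.1 -2.4  9.9] [422.2  41.3  84.3]
10.45 yaw 2.1063 Mz 0.091 sd 0.000 F [-2.  -3.5  8.3] [422.2  41.3  84.3]
10.55 yaw 2.1004 Mz 0.057 sd 0.000 F [-2.4 -3.4  9.2] [422.2  41.3  84.3]
10.65 yaw 2.0946 Mz 0.106 sd 0.000 F [-2.  -3.   8.6] [422.2  41.3  84.3]
10.75 yaw 2.0886 Mz 0.127 sd 0.000 F [-1.9 -3.7  8. ] [422.2  41.3  84.3]
10.85 yaw 2.0825 Mz 0.089 sd 0.000 F [-1.9 -2.1  9.1] [422.2  41.3  84.3]
10.95 yaw 2.0766 Mz 0.113 sd 0.000 F [-2.7 -2.6  7.8] [422.2  41.3  84.3]
11.05 yaw 2.0706 Mz 0.129 sd 0.000 F [-2.5 -2.4  9.2] [422.2  41.3  84.3]
11.15 yaw 2.0646 Mz 0.100 sd 0.000 F [-3.  -3.4  8.4] [422.2  41.3  84.3]
11.30 yaw 2.0646 Mz 0.073 sd 0.019 F [-2.6 -3.4  7.9] [422.2  41.3  84.3]
```

```bash
python3 -m pendant '{"jaw":[1],"slide":[[0,0,0]],"delta_rot":[[0,0,-0.004]]}' >/dev/null && python3 m.py 1 0.19 &&
python3 -m pendant '{"jaw":[1],"slide":[[0,0,0]],"delta_rot":[[0,0,-0.004]]}' >/dev/null && python3 m.py 1 0.19 &&
python3 -m pendant '{"jaw":[1],"slide":[[0,0,0]],"delta_rot":[[0,0,-0.004]]}' >/dev/null && python3 m.py 1 0.19 &&
python3 -m pendant '{"jaw":[1],"slide":[[0,0,0]],"delta_rot":[[0,0,-0.004]]}' >/dev/null && python3 m.py 1 0.19 &&
python3 -m pendant '{"jaw":[1],"slide":[[0,0,0]],"delta_rot":[[0,0,-0.004]]}' >/dev/null && python3 m.py 1 0.19 &&
python3 -m pendant '{"jaw":[1],"slide":[[0,0,0]],"delta_rot":[[0,0,-0.004]]}' >/dev/null && python3 m.py 1 0.19 &&
python3 -m pendant '{"jaw":[1],"slide":[[0,0,0]],"delta_rot":[[0,0,-0.004]]}' >/dev/null && python3 m.py 1 0.19 &&
python3 -m pendant '{"jaw":[1],"slide":[[0,0,0]],"delta_rot":[[0,0,-0.004]]}' >/dev/null && python3 m.py 1 0.19 &&
python3 -m pendant '{"jaw":[1],"slide":[[0,0,0]],"delta_rot":[[0,0,-0.004]]}' >/dev/null && python3 m.py 1 0.19 &&
python3 -m pendant '{"jaw":[1],"slide":[[0,0,0]],"delta_rot":[[0,0,-0.004]]}' >/dev/null && python3 m.py 1 0.19 &&
python3 -m pendant '{"jaw":[1],"slide":[[0,0,0]],"delta_rot":[[0,0,-0.004]]}' >/dev/null && python3 m.py 1 0.19 &&
python3 -m pendant '{"jaw":[1],"slide":[[0,0,0]],"delta_rot":[[0,0,-0.004]]}' >/dev/null && python3 m.py 1 0.19 &&
python3 -m pendant '{"jaw":[1],"slide":[[0,0,0]],"delta_rot":[[0,0,-0.004]]}' >/dev/null && python3 m.py 1 0.19 &&
python3 -m pendant '{"jaw":[1],"slide":[[0,0,0]],"delta_rot":[[0,0,-0.004]]}' >/dev/null && python3 m.py 1 0.19 &&
python3 -m pendant '{"jaw":[1],"slide":[[0,0,0]],"delta_rot":[[0,0,-0.004]]}' >/dev/null && python3 m.py 1 0.19; python3 m.py 4
```

```text
11.40 yaw 2.0607 Mz 0.109 sd 0.000 F [-1.4 -3.6  7.5] [422.2  41.3  84.3]
11.50 yaw 2.0567 Mz 0.074 sd 0.000 F [-2.7 -2.4  8.8] [422.2  41.3  84.3]
11.60 yaw 2.0526 Mz 0.083 sd 0.000 F [-2.7 -2.9  9. ] [422.1  41.3  84.3]
11.70 yaw 2.0486 Mz 0.091 sd 0.000 F [-3.1 -3.4  9.1] [422.2  41.3  84.3]
11.80 yaw 2.0447 Mz 0.101 sd 0.000 F [-2.5 -2.8  9.2] [422.1  41.3  84.2]
11.90 yaw 2.0406 Mz 0.143 sd 0.000 F [-2.7 -2.6  8.8] [422.1  41.2  84.2]
12.00 yaw 2.0367 Mz 0.123 sd 0.000 F [-2.7 -3.1  9. ] [422.1  41.3  84.3]
12.10 yaw 2.0326 Mz 0.057 sd 0.000 F [-2.9 -2.5  8.3] [422.1  41.3  84.3]
12.20 yaw 2.0287 Mz 0.100 sd 0.000 F [-2.9 -2.1  9.4] [422.1  41.3  84.3]
12.30 yaw 2.0246 Mz 0.147 sd 0.000 F [-2.7 -3.6  9. ] [422.1  41.3  84.3]
12.40 yaw 2.0207 Mz 0.089 sd 0.000 F [-2.8 -2.9  8.2] [422.1  41.3  84.2]
12.50 yaw 2.0166 Mz 0.095 sd 0.000 F [-2.6 -4.5  8.4] [422.1  41.2  84.2]
12.60 yaw 2.0126 Mz 0.079 sd 0.000 F [-3.3 -3.7  8.9] [422.1  41.2  84.2]
12.70 yaw 2.0087 Mz 0.096 sd 0.000 F [-2.2 -2.7  9.3] [422.   41.2  84.2]
12.80 yaw 2.0047 Mz 0.133 sd 0.000 F [-3.3 -3.3 10.1] [422.1  41.2  84.3]
12.95 yaw 2.0046 Mz 0.115 sd 0.012 F [-2.8 -3.6  9.3] [422.   41.2  84.2]
```

```bash
python3 -m pendant '{"jaw":[1],"slide":[[0,0,0]],"delta_rot":[[0,0,-0.004]]}' >/dev/null && python3 m.py 1 0.19 &&
python3 -m pendant '{"jaw":[1],"slide":[[0,0,0]],"delta_rot":[[0,0,-0.004]]}' >/dev/null && python3 m.py 1 0.19 &&
python3 -m pendant '{"jaw":[1],"slide":[[0,0,0]],"delta_rot":[[0,0,-0.004]]}' >/dev/null && python3 m.py 1 0.19 &&
python3 -m pendant '{"jaw":[1],"slide":[[0,0,0]],"delta_rot":[[0,0,-0.004]]}' >/dev/null && python3 m.py 1 0.19 &&
python3 -m pendant '{"jaw":[1],"slide":[[0,0,0]],"delta_rot":[[0,0,-0.004]]}' >/dev/null && python3 m.py 1 0.19 &&
python3 -m pendant '{"jaw":[1],"slide":[[0,0,0]],"delta_rot":[[0,0,-0.004]]}' >/dev/null && python3 m.py 1 0.19 &&
python3 -m pendant '{"jaw":[1],"slide":[[0,0,0]],"delta_rot":[[0,0,-0.004]]}' >/dev/null && python3 m.py 1 0.19 &&
python3 -m pendant '{"jaw":[1],"slide":[[0,0,0]],"delta_rot":[[0,0,-0.004]]}' >/dev/null && python3 m.py 1 0.19 &&
python3 -m pendant '{"jaw":[1],"slide":[[0,0,0]],"delta_rot":[[0,0,-0.004]]}' >/dev/null && python3 m.py 1 0.19 &&
python3 -m pendant '{"jaw":[1],"slide":[[0,0,0]],"delta_rot":[[0,0,-0.004]]}' >/dev/null && python3 m.py 1 0.19 &&
python3 -m pendant '{"jaw":[1],"slide":[[0,0,0]],"delta_rot":[[0,0,-0.004]]}' >/dev/null && python3 m.py 1 0.19 &&
python3 -m pendant '{"jaw":[1],"slide":[[0,0,0]],"delta_rot":[[0,0,-0.004]]}' >/dev/null && python3 m.py 1 0.19 &&
python3 -m pendant '{"jaw":[1],"slide":[[0,0,0]],"delta_rot":[[0,0,-0.004]]}' >/dev/null && python3 m.py 1 0.19 &&
python3 -m pendant '{"jaw":[1],"slide":[[0,0,0]],"delta_rot":[[0,0,-0.004]]}' >/dev/null && python3 m.py 1 0.19 &&
python3 -m pendant '{"jaw":[1],"slide":[[0,0,0]],"delta_rot":[[0,0,-0.004]]}' >/dev/null && python3 m.py 1 0.19 &&
python3 -m pendant '{"jaw":[1],"slide":[[0,0,0]],"delta_rot":[[0,0,-0.004]]}' >/dev/null && python3 m.py 1 0.19 &&
python3 -m pendant '{"jaw":[1],"slide":[[0,0,0]],"delta_rot":[[0,0,-0.004]]}' >/dev/null && python3 m.py 1 0.19 &&
python3 -m pendant '{"jaw":[1],"slide":[[0,0,0]],"delta_rot":[[0,0,-0.004]]}' >/dev/null && python3 m.py 1 0.19 &&
python3 -m pendant '{"jaw":[1],"slide":[[0,0,0]],"delta_rot":[[0,0,-0.004]]}' >/dev/null && python3 m.py 1 0.19 &&
python3 -m pendant '{"jaw":[1],"slide":[[0,0,0]],"delta_rot":[[0,0,-0.004]]}' >/dev/null && python3 m.py 1 0.19; python3 m.py 4
```

```text
13.05 yaw 2.0006 Mz 0.124 sd 0.000 F [-2.7 -2.8  9. ] [422.1  41.2  84.2]
13.15 yaw 1.9967 Mz 0.045 sd 0.000 F [-3.2 -3.6  8.8] [422.   41.2  84.3]
13.25 yaw 1.9926 Mz 0.037 sd 0.000 F [-2.9 -4.3  9.5] [422.   41.3  84.2]
13.35 yaw 1.9887 Mz 0.111 sd 0.000 F [-2.5 -3.2  9.6] [422.   41.2  84.2]
13.45 yaw 1.9846 Mz 0.073 sd 0.000 F [-3.7 -3.8  9.9] [422.   41.2  84.2]
13.55 yaw 1.9806 Mz 0.076 sd 0.000 F [-2.2 -3.8  9. ] [422.   41.2  84.2]
13.65 yaw 1.9766 Mz 0.117 sd 0.000 F [-2.9 -3.2  8.9] [422.   41.2  84.2]
13.75 yaw 1.9726 Mz 0.160 sd 0.000 F [-3.  -2.6  9. ] [422.   41.2  84.3]
13.85 yaw 1.9686 Mz 0.112 sd 0.000 F [-2.1 -3.4  9.9] [422.   41.2  84.2]
13.95 yaw 1.9646 Mz 0.090 sd 0.000 F [-2.1 -3.6  9.3] [422.   41.2  84.2]
14.05 yaw 1.9606 Mz 0.082 sd 0.000 F [-3.7 -2.8  9.8] [422.   41.2  84.2]
14.15 yaw 1.9566 Mz 0.112 sd 0.000 F [-3.9 -3.2  9.8] [422.   41.2  84.2]
14.25 yaw 1.9526 Mz 0.096 sd 0.000 F [-3.6 -3.4  8.6] [421.9  41.2  84.2]
14.35 yaw 1.9486 Mz 0.114 sd 0.000 F [-2.7 -2.7  9. ] [422.   41.2  84.2]
14.45 yaw 1.9446 Mz 0.116 sd 0.000 F [-3.2 -4.4  9.3] [421.9  41.2  84.2]
14.55 yaw 1.9406 Mz 0.101 sd 0.000 F [-3.  -3.5 10.2] [421.9  41.2  84.2]
14.65 yaw 1.9366 Mz 0.167 sd 0.000 F [-3.2 -3.3  9.9] [421.9  41.2  84.2]
14.75 yaw 1.9326 Mz 0.130 sd 0.000 F [-3.3 -3.   9.4] [421.9  41.2  84.3]
14.85 yaw 1.9286 Mz 0.071 sd 0.000 F [-2.5 -3.6 10.2] [421.9  41.2  84.2]
14.95 yaw 1.9246 Mz 0.092 sd 0.000 F [-2.3 -3.4 10.6] [421.9  41.2  84.2]
15.10 yaw 1.9246 Mz 0.100 sd 0.015 F [-2.9 -3.7  8.6] [421.9  41.2  84.3]
```

```bash
python3 -m pendant '{"jaw":[1],"slide":[[0,0,0]],"delta_rot":[[0,0,-0.004]]}' >/dev/null && python3 m.py 1 0.2 &&
python3 -m pendant '{"jaw":[1],"slide":[[0,0,0]],"delta_rot":[[0,0,-0.004]]}' >/dev/null && python3 m.py 1 0.2 &&
python3 -m pendant '{"jaw":[1],"slide":[[0,0,0]],"delta_rot":[[0,0,-0.004]]}' >/dev/null && python3 m.py 1 0.2 &&
python3 -m pendant '{"jaw":[1],"slide":[[0,0,0]],"delta_rot":[[0,0,-0.004]]}' >/dev/null && python3 m.py 1 0.2 &&
python3 -m pendant '{"jaw":[1],"slide":[[0,0,0]],"delta_rot":[[0,0,-0.004]]}' >/dev/null && python3 m.py 1 0.2 &&
python3 -m pendant '{"jaw":[1],"slide":[[0,0,0]],"delta_rot":[[0,0,-0.004]]}' >/dev/null && python3 m.py 1 0.2 &&
python3 -m pendant '{"jaw":[1],"slide":[[0,0,0]],"delta_rot":[[0,0,-0.004]]}' >/dev/null && python3 m.py 1 0.2 &&
python3 -m pendant '{"jaw":[1],"slide":[[0,0,0]],"delta_rot":[[0,0,-0.004]]}' >/dev/null && python3 m.py 1 0.2 &&
python3 -m pendant '{"jaw":[1],"slide":[[0,0,0]],"delta_rot":[[0,0,-0.004]]}' >/dev/null && python3 m.py 1 0.2 &&
python3 -m pendant '{"jaw":[1],"slide":[[0,0,0]],"delta_rot":[[0,0,-0.004]]}' >/dev/null && python3 m.py 1 0.2 &&
python3 -m pendant '{"jaw":[1],"slide":[[0,0,0]],"delta_rot":[[0,0,-0.004]]}' >/dev/null && python3 m.py 1 0.2 &&
python3 -m pendant '{"jaw":[1],"slide":[[0,0,0]],"delta_rot":[[0,0,-0.004]]}' >/dev/null && python3 m.py 1 0.2 &&
python3 -m pendant '{"jaw":[1],"slide":[[0,0,0]],"delta_rot":[[0,0,-0.004]]}' >/dev/null && python3 m.py 1 0.2 &&
python3 -m pendant '{"jaw":[1],"slide":[[0,0,0]],"delta_rot":[[0,0,-0.004]]}' >/dev/null && python3 m.py 1 0.2 &&
python3 -m pendant '{"jaw":[1],"slide":[[0,0,0]],"delta_rot":[[0,0,-0.004]]}' >/dev/null && python3 m.py 1 0.2 &&
python3 -m pendant '{"jaw":[1],"slide":[[0,0,0]],"delta_rot":[[0,0,-0.004]]}' >/dev/null && python3 m.py 1 0.2 &&
python3 -m pendant '{"jaw":[1],"slide":[[0,0,0]],"delta_rot":[[0,0,-0.004]]}' >/dev/null && python3 m.py 1 0.2 &&
python3 -m pendant '{"jaw":[1],"slide":[[0,0,0]],"delta_rot":[[0,0,-0.004]]}' >/dev/null && python3 m.py 1 0.2 &&
python3 -m pendant '{"jaw":[1],"slide":[[0,0,0]],"delta_rot":[[0,0,-0.004]]}' >/dev/null && python3 m.py 1 0.2 &&
python3 -m pendant '{"jaw":[1],"slide":[[0,0,0]],"delta_rot":[[0,0,-0.004]]}' >/dev/null && python3 m.py 1 0.2 &&
python3 -m pendant '{"jaw":[1],"slide":[[0,0,0]],"delta_rot":[[0,0,-0.004]]}' >/dev/null && python3 m.py 1 0.2; python3 m.py 4
```

```text
15.20 yaw 1.9206 Mz 0.113 sd 0.000 F [-3.2 -3.3 10.5] [421.9  41.2  84.2]
15.30 yaw 1.9167 Mz -0.008 sd 0.000 F [-2.5 -3.3  9.5] [421.9  41.2  84.2]
15.40 yaw 1.9126 Mz 0.121 sd 0.000 F [-3.5 -3.4  9.2] [421.9  41.2  84.2]
15.50 yaw 1.9086 Mz 0.069 sd 0.000 F [-2.4 -3.3  9.3] [421.9  41.2  84.2]
15.60 yaw 1.9046 Mz 0.109 sd 0.000 F [-3.3 -2.1  9.1] [421.9  41.2  84.2]
15.70 yaw 1.9005 Mz 0.098 sd 0.000 F [-3.4 -3.7  9.4] [421.9  41.1  84.2]
15.80 yaw 1.8966 Mz 0.143 sd 0.000 F [-2.9 -4.   9.8] [421.9  41.2  84.2]
15.90 yaw 1.8926 Mz 0.106 sd 0.000 F [-3.1 -3.8  9.5] [421.8  41.1  84.2]
16.00 yaw 1.8886 Mz 0.061 sd 0.000 F [-3.4 -3.5  9.5] [421.9  41.2  84.2]
16.10 yaw 1.8846 Mz 0.113 sd 0.000 F [-3.9 -2.9  9.7] [421.8  41.1  84.2]
16.20 yaw 1.8807 Mz 0.086 sd 0.000 F [-3.7 -3.   9.1] [421.8  41.2  84.2]
16.30 yaw 1.8766 Mz 0.121 sd 0.000 F [-3.1 -3.  10.5] [421.8  41.2  84.2]
16.40 yaw 1.8727 Mz 0.089 sd 0.000 F [-3.3 -2.9  9.5] [421.8  41.2  84.2]
16.50 yaw 1.8686 Mz 0.123 sd 0.000 F [-3.1 -3.7  9.2] [421.8  41.1  84.2]
16.60 yaw 1.8646 Mz 0.157 sd 0.000 F [-3.4 -3.9  9.2] [421.8  41.1  84.2]
16.70 yaw 1.8606 Mz 0.084 sd 0.000 F [-3.4 -3.6  9.4] [421.8  41.1  84.2]
16.80 yaw 1.8566 Mz 0.153 sd 0.000 F [-3.2 -3.2 10.3] [421.8  41.1  84.2]
16.90 yaw 1.8526 Mz 0.146 sd 0.000 F [-3.2 -3.6 10. ] [421.8  41.1  84.3]
17.00 yaw 1.8486 Mz 0.072 sd 0.000 F [-3.6 -2.8  9.6] [421.8  41.1  84.2]
17.10 yaw 1.8446 Mz 0.119 sd 0.000 F [-3.4 -2.6 10. ] [421.8  41.1  84.2]
17.20 yaw 1.8406 Mz 0.068 sd 0.000 F [-3.8 -3.6  9.7] [421.7  41.1  84.2]
17.35 yaw 1.8406 Mz 0.104 sd 0.023 F [-4.2 -3.4  9.1] [421.8  41.1  84.2]
```

```bash
python3 -m pendant '{"jaw":[1],"slide":[[0,0,0]],"delta_rot":[[0,0,-0.004]]}' >/dev/null && python3 m.py 1 0.2 &&
python3 -m pendant '{"jaw":[1],"slide":[[0,0,0]],"delta_rot":[[0,0,-0.004]]}' >/dev/null && python3 m.py 1 0.2 &&
python3 -m pendant '{"jaw":[1],"slide":[[0,0,0]],"delta_rot":[[0,0,-0.004]]}' >/dev/null && python3 m.py 1 0.2 &&
python3 -m pendant '{"jaw":[1],"slide":[[0,0,0]],"delta_rot":[[0,0,-0.004]]}' >/dev/null && python3 m.py 1 0.2 &&
python3 -m pendant '{"jaw":[1],"slide":[[0,0,0]],"delta_rot":[[0,0,-0.004]]}' >/dev/null && python3 m.py 1 0.2 &&
python3 -m pendant '{"jaw":[1],"slide":[[0,0,0]],"delta_rot":[[0,0,-0.004]]}' >/dev/null && python3 m.py 1 0.2 &&
python3 -m pendant '{"jaw":[1],"slide":[[0,0,0]],"delta_rot":[[0,0,-0.004]]}' >/dev/null && python3 m.py 1 0.2 &&
python3 -m pendant '{"jaw":[1],"slide":[[0,0,0]],"delta_rot":[[0,0,-0.004]]}' >/dev/null && python3 m.py 1 0.2 &&
python3 -m pendant '{"jaw":[1],"slide":[[0,0,0]],"delta_rot":[[0,0,-0.004]]}' >/dev/null && python3 m.py 1 0.2 &&
python3 -m pendant '{"jaw":[1],"slide":[[0,0,0]],"delta_rot":[[0,0,-0.004]]}' >/dev/null && python3 m.py 1 0.2 &&
python3 -m pendant '{"jaw":[1],"slide":[[0,0,0]],"delta_rot":[[0,0,-0.004]]}' >/dev/null && python3 m.py 1 0.2 &&
python3 -m pendant '{"jaw":[1],"slide":[[0,0,0]],"delta_rot":[[0,0,-0.004]]}' >/dev/null && python3 m.py 1 0.2 &&
python3 -m pendant '{"jaw":[1],"slide":[[0,0,0]],"delta_rot":[[0,0,-0.004]]}' >/dev/null && python3 m.py 1 0.2 &&
python3 -m pendant '{"jaw":[1],"slide":[[0,0,0]],"delta_rot":[[0,0,-0.004]]}' >/dev/null && python3 m.py 1 0.2 &&
python3 -m pendant '{"jaw":[1],"slide":[[0,0,0]],"delta_rot":[[0,0,-0.004]]}' >/dev/null && python3 m.py 1 0.2 &&
python3 -m pendant '{"jaw":[1],"slide":[[0,0,0]],"delta_rot":[[0,0,-0.004]]}' >/dev/null && python3 m.py 1 0.2 &&
python3 -m pendant '{"jaw":[1],"slide":[[0,0,0]],"delta_rot":[[0,0,-0.004]]}' >/dev/null && python3 m.py 1 0.2 &&
python3 -m pendant '{"jaw":[1],"slide":[[0,0,0]],"delta_rot":[[0,0,-0.004]]}' >/dev/null && python3 m.py 1 0.2 &&
python3 -m pendant '{"jaw":[1],"slide":[[0,0,0]],"delta_rot":[[0,0,-0.004]]}' >/dev/null && python3 m.py 1 0.2 &&
python3 -m pendant '{"jaw":[1],"slide":[[0,0,0]],"delta_rot":[[0,0,-0.004]]}' >/dev/null && python3 m.py 1 0.2 &&
python3 -m pendant '{"jaw":[1],"slide":[[0,0,0]],"delta_rot":[[0,0,-0.004]]}' >/dev/null && python3 m.py 1 0.2; python3 m.py 4
```

```text
17.45 yaw 1.8367 Mz 0.138 sd 0.000 F [-3.1 -3.6 10. ] [421.8  41.1  84.2]
17.55 yaw 1.8326 Mz 0.135 sd 0.000 F [-3.6 -3.1 11.1] [421.7  41.1  84.2]
17.65 yaw 1.8286 Mz 0.076 sd 0.000 F [-3.  -4.   9.1] [421.7  41.1  84.2]
17.75 yaw 1.8246 Mz 0.095 sd 0.000 F [-3.  -3.3 10.2] [421.7  41.1  84.2]
17.85 yaw 1.8208 Mz 0.177 sd 0.000 F [-4.  -4.3  9.9] [421.7  41.1  84.2]
17.95 yaw 1.8169 Mz 0.192 sd 0.000 F [-4.1 -3.6 10.2] [421.7  41.1  84.2]
18.05 yaw 1.8132 Mz 0.258 sd 0.000 F [-2.7 -3.9 11.2] [421.7  41.1  84.2]
18.20 yaw 1.8133 Mz 0.244 sd 0.044 F [-3.6 -3.7 10. ] [421.7  41.1  84.2]
```

The stop was met near yaw 1.824 and torque is building gently, about 14 N m/rad. I nip up in 3 mrad steps.

```bash
python3 -m pendant '{"jaw":[1],"slide":[[0,0,0]],"delta_rot":[[0,0,-0.003]]}' >/dev/null && python3 m.py 5 0.3 &&
python3 -m pendant '{"jaw":[1],"slide":[[0,0,0]],"delta_rot":[[0,0,-0.003]]}' >/dev/null && python3 m.py 5 0.3 &&
python3 -m pendant '{"jaw":[1],"slide":[[0,0,0]],"delta_rot":[[0,0,-0.003]]}' >/dev/null && python3 m.py 5 0.3; python3 m.py 8
```

```text
18.50 yaw 1.8105 Mz 0.293 sd 0.023 F [-2.9 -4.2 10.7] [421.7  41.1  84.2]
18.80 yaw 1.8077 Mz 0.354 sd 0.010 F [-3.8 -2.5  9.9] [421.7  41.1  84.2]
19.15 yaw 1.8078 Mz 0.308 sd 0.032 F [-2.8 -3.6  9.6] [421.7  41.1  84.2]
```

```bash
python3 -m pendant '{"jaw":[1,1,1],"slide":[[0,0,0],[0,0,0],[0,0,0]],"delta_rot":[[0,0,-0.002],[0,0,0],[0,0,0]]}' >/dev/null; python3 m.py 6
python3 -m pendant '{"jaw":[1,1,1],"slide":[[0,0,0],[0,0,0],[0,0,0]],"delta_rot":[[0,0,0.008],[0,0,0.008],[0,0,0]]}' >/dev/null; python3 m.py 3
python3 -m pendant '{"jaw":[1.5,2,2.5,3,3.3],"slide":[[0,0,0],[0,0,0],[0,0,0],[0,0,0],[0,0,0]],"delta_rot":[[0,0,0],[0,0,0],[0,0,0],[0,0,0],[0,0,0]]}'; python3 st.py
```

```text
19.70 yaw 1.8059 Mz 0.345 sd 0.016 F [-3.7 -4.1  9.3] [421.7  41.1  84.2]
20.10 yaw 1.8208 Mz 0.099 sd 0.021 F [-4.2 -3.9  9.6] [421.7  41.1  84.2]
clock: 20.6
tcp_pos: [422.7, 42.4, 84.0]
tool_rot: [0.613, 0.79, 0.0, -0.0]
contact_force: [-0.2, 0.9, 0.4]
finger_gap: 32.5
finger_force: 0.0
20.6 [422.73  42.4   84.  ] yaw 1.8208 104.33 q [ 0.37  0.38 -0.63  2.2   0.37  0.66 -0.27] M [-0.036 -0.085 -0.035] F [-0.16  0.94  0.42] tz [-1.e-04  2.e-04 -1.e+00] 32.49192967405569 0.0 e7 0.000252757927228231
```

```bash
python3 -m pendant '{"jaw":[3.3,3.3,3.3,3.3,3.3],"slide":[[0,0,2],[0,0,4],[0,0,4],[0,0,2],[0,0,0]],"delta_rot":[[0,0,0],[0,0,0],[0,0,0],[0,0,0],[0,0,0]]}' >/dev/null
python3 -m pendant '{"jaw":[0,0,0,0,0],"slide":[[0.6,-4.5,0],[0.7,-4.5,0],[0.7,-4.5,0],[0.7,-4.5,0],[0.7,-4.5,0]],"delta_rot":[[0,0,0],[0,0,0],[0,0,0],[0,0,0],[0,0,0]]}' >/dev/null
python3 -m pendant '{"jaw":[0,0,0,0,0],"slide":[[0.7,-4.4,0],[0,0,-2],[0,0,-2],[0,0,0],[0,0,0]],"delta_rot":[[0,0,0],[0,0,0],[0,0,0],[0,0,0],[0,0,0]]}'; python3 st.py
python3 - <<'E'
from h import *
f=grab('wrist','w5');grab('scene','s5')
print(proj(f,[463.5,-226.5,72]),proj(f,manip.sense()['tcp_pos']))
E
```

```text
clock: 22.1
tcp_pos: [463.4, -226.1, 163.3]
tool_rot: [0.613, 0.79, -0.0, -0.001]
contact_force: [-0.2, -0.5, -0.4]
finger_gap: 0.3
finger_force: 0.0
22.1 [ 463.36 -226.13  163.35] yaw 1.8215 104.36 q [ 0.83  0.37 -0.53  1.95  0.24  0.89  0.43] M [-0.053 -0.107 -0.024] F [-0.24 -0.5  -0.4 ] tz [-0.0016  0.0012 -1.    ] 0.26159740553572514 0.0 e7 -0.011998528498224914
(np.float64(319.90033882744353), np.float64(204.76906001141325)) (np.float64(320.9289967174981), np.float64(255.0022578716043))
```

View pics/w5.png

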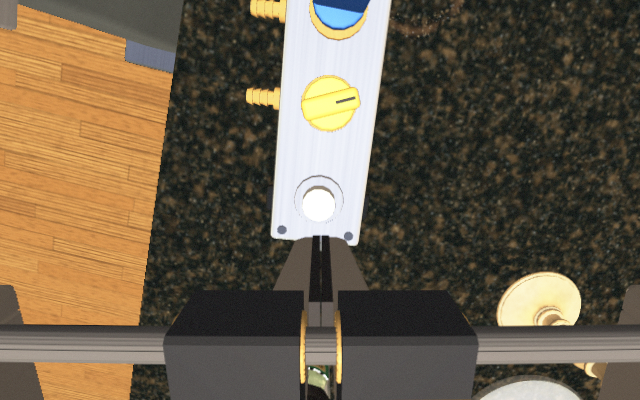

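The button top is at (319,205), matching the prediction of (319.9,204.8). The tool is centred, so I descend and press.

```bash
python3 -m pendant '{"jaw":[0,0,0,0,0],"slide":[[0,0,-3],[0,0,-3],[0,0,-2],[0,0,-0.7],[0,0,0]],"delta_rot":[[0,0,0],[0,0,0],[0,0,0],[0,0,0],[0,0,0]]}'
python3 -m pendant '{"jaw":[0,0,0,0],"slide":[[0,0,-0.3],[0,0,-0.3],[0,0,-0.3],[0,0,0]],"delta_rot":[[0,0,0],[0,0,0],[0,0,0],[0,0,0]]}'; python3 st.py
```

```text
clock: 22.7
tcp_pos: [463.9, -226.5, 77.1]
tool_rot: [0.613, 0.79, -0.0, -0.0]
contact_force: [-0.8, 0.7, 0.2]
finger_gap: 0.3
finger_force: 0.0
clock: 23.1
tcp_pos: [464.7, -227.2, 68.7]
tool_rot: [0.613, 0.79, 0.0, 0.001]
contact_force: [0.7, -0.6, 3.4]
finger_gap: 0.6
finger_force: 1.6
23.1 [ 464.7  -227.16   68.73] yaw 1.8207 104.32 q [ 0.77  0.51 -0.47  2.01  0.35  0.7   0.33] M [-0.134 -0.303 -0.052] F [ 0.72 -0.6   3.4 ] tz [ 0.0021 -0.001  -1.    ] 0.5598524838977265 1.6123597975820303 e7 -0.021806834265589714
```

3.4 N at 68.7 mm corresponds to about 3.5 mm of travel, as expected. About 6 mm more.

```bash
python3 -m pendant '{"jaw":[0,0,0,0],"slide":[[0,0,-0.2],[0,0,-0.2],[0,0,-0.15],[0,0,0]],"delta_rot":[[0,0,0],[0,0,0],[0,0,0],[0,0,0]]}'; python3 st.py
python3 -m pendant '{"jaw":[0,0,0,0],"slide":[[0,0,-0.1],[0,0,0],[0,0,0],[0,0,0]],"delta_rot":[[0,0,0],[0,0,0],[0,0,0],[0,0,0]]}'; python3 m.py 4
```

```text
clock: 23.5
tcp_pos: [464.7, -227.1, 63.1]
tool_rot: [0.613, 0.79, 0.0, 0.001]
contact_force: [1.3, -1.2, 7.0]
finger_gap: 0.5
finger_force: 3.3
23.5 [ 464.73 -227.13   63.08] yaw 1.8207 104.32 q [ 0.76  0.52 -0.46  2.01  0.35  0.69  0.33] M [-0.209 -0.408 -0.039] F [ 1.29 -1.24  6.97] tz [ 1.9e-03 -8.0e-04 -1.0e+00] 0.5047451132757946 3.2925002002420634 e7 -0.0100009681773372
clock: 23.9
tcp_pos: [464.8, -227.1, 62.4]
tool_rot: [0.613, 0.79, 0.0, 0.001]
contact_force: [-0.1, -0.8, 8.3]
finger_gap: 0.5
finger_force: 4.1
24.05 yaw 1.8207 Mz 0.017 sd 0.026 F [ 1.3 -0.3  7.7] [ 464.7 -227.2   62.4]
```

7.7–8.3 N at 62.4 mm means it is at its end stop. Now I release and check.

```bash
python3 -m pendant '{"jaw":[0,0,0,0,0],"slide":[[0,0,0.5],[0,0,1],[0,0,3],[0,0,4],[0,0,4]],"delta_rot":[[0,0,0],[0,0,0],[0,0,0],[0,0,0],[0,0,0]]}'
python3 -m pendant '{"jaw":[0,0,0,0,0],"slide":[[0,0,3],[0,0,0],[0,0,0],[0,0,0],[0,0,0]],"delta_rot":[[0,0,0],[0,0,0],[0,0,0],[0,0,0],[0,0,0]]}'
python3 - <<'E'
from h import *
f=grab('wrist','w6')
E
```

```text
clock: 24.55
tcp_pos: [462.3, -226.0, 187.2]
tool_rot: [0.613, 0.79, -0.0, -0.002]
contact_force: [0.3, -1.4, 0.2]
finger_gap: 0.7
finger_force: 0.0
clock: 25.05
tcp_pos: [462.7, -226.3, 215.0]
tool_rot: [0.613, 0.79, -0.0, -0.002]
contact_force: [-0.6, 0.1, 0.5]
finger_gap: 0.7
finger_force: 0.0
```

View pics/w6.png

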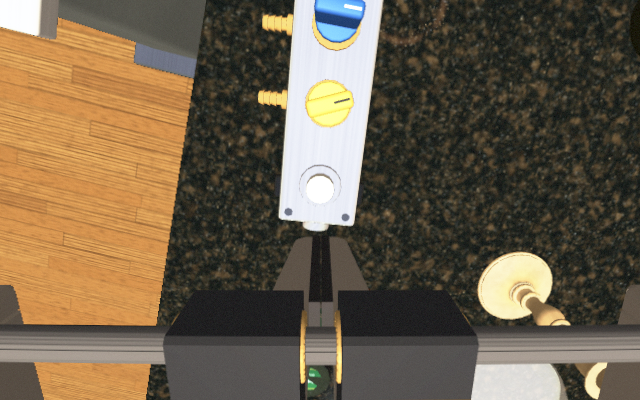

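The button at (320,188) is back up, the yellow and blue valves look unchanged, and the tool is clear of everything.

```bash
python3 -c "from cell import manip;print(manip.sign_off())"
```

```text
the job is handed in; nothing more can be done
None
```

I shut the red valve against its solid stop at about 0.35 N m, pressed the vent button fully down for about half a second and let it spring back up, then handed the job in at about 25 s; sign-off returned no verdict.

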